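# Plug the test gauge into the workshop air outlet

## Task

Fit the yellow test gauge to the air outlet: press the outlet's blue sleeve back by its flange until it stays back on its catch, then take the gauge from the rack and push its plug fully home so that the sleeve springs forward again and locks it, and let go. The coupler stands a few millimetres off the middle of its block, so feel for the bore with the plug under light contact and never force it. Leave the other two fittings, the oil bottle, the jar and the spanner where they are.

Things in the scene. Friction and masses are not known exactly. Their poses are not given: they have to be found in the camera images.
- block: The air outlet: aluminium block 120 x 100 x 50 mm bolted to the bench, a brass pipe stub (30 mm) on its +x side, an upright brass quick coupler on top with a blue sleeve round it. Origin: centre of its underside; z up. Nothing of it gives way but the sleeve, and the valve inside.
- outlet (a point): Nominal centre of the coupler's mouth, on the block's vertical centre line, level with the flat rim, 112 mm above the bench. The coupler stands upright on an eccentric bush: its real axis is 5.5 mm from this point, level, anywhere within 90 degrees of the block's +x axis; find it by feel or sight. Tube 34 mm outside; flat rim; mouth 18 mm wide narrowing to a round 17 mm bore at 1.5 mm depth.
- sleeve (a joint): Travel of the blue sleeve, m: 0 = forward (up), grows as it is pressed down (back), hard stop 0.020. Spring: 6 N at 0, 13 N at 0.014. Pressed past about 0.014 it is caught by two orange tongues over its top edge and, let go, stays at about 0.013. While it is forward, jaws in the bore stop a plug 10 mm below the rim. A plug pushed home frees the catch: it springs up by itself.
- flange (a point): Middle of the sleeve's top flange face when forward, nominal (really 5.5 mm off like the coupler), 80 mm above the bench; it is not carried along with the sleeve. Flange 76 mm across, 6 mm thick, at the sleeve's foot. Above it the sleeve is a tube 40 mm across up to 100 mm above the bench, and the 34 mm brass tube goes on to 112 mm.
- gauge: The test gauge: plug below, yellow square case 40 x 40 x 28 mm with a white dial on top; 0.15 to 0.26 kg. Origin: centre of the plug's tip; z up along the plug. Plug: flat tip 13 mm across, tapering to 15 mm at z 3, so to z 30, but for a groove 7 mm thick from z 14 to 22; then the shoulder. Neck 20 mm across, z 36 to 46; case z 46 to 74, its sides square to its x and y axes.
- shoulder (a point): Centre of the underside of the gauge's shoulder (32 mm across, 6 mm thick), 30 mm above the plug's tip. Fully home it lies on the rim of the coupler's mouth. A spring valve pushes back over the last 4 mm (4 to 9 N); the catch trips about 1 mm short of home; once locked the gauge may stand up to 1.5 mm high from the play of the lock.
- rack: Grey plastic rack fixed to the bench, 75 x 290 x 45 mm high, with three round holes in a row along its y axis at y = -95, 0 and +95 mm; each holds one plug-in fitting whose shoulder rests on the top face (the tip thus hangs 15 mm above the bench). Origin: centre of its underside.
- blank: Blanking plug with a red cap 30 mm across, standing in the rack, 66 mm tall in all, same plug; leave it there. Origin: plug tip.
- silencer: Copper-coloured silencer 26 mm across, standing in the rack, 86 mm tall in all, same plug; leave it there. Origin: plug tip.
- oiler: White oil bottle, 56 mm across, 150 mm tall, orange cap; leave it. Origin: centre of its foot.
- jar: Amber jar with steel lid, 68 mm across, 70 mm tall; leave it. Origin: centre of its foot.
- spanner: Spanner lying on the bench; leave it. Origin: on its underside, near the middle.
There are look-alikes about, which are no part of the job. Leave any green, purple or turquoise look-alike of the gauge alone.

How it is judged:
By the outcome, as a careful person would: the job done as asked, in the order asked, and still so for the second after the job is handed in, with the robot touching nothing.
It also fails if it takes over 72 s, if anything falls off the work surface, if the arm or the gripper's body presses on something with over 40 N, if the wrist force passes 120 N, or if a joint passes its speed limit or range.

## Robot

A 6-joint arm with a two-finger parallel gripper is mounted at the origin on the work surface. World frame = base frame: x ahead of the robot, y to its left, z up, the work surface at z = 0. Lengths are in m, angles in rad, forces in N, time in s.
With the tool pointing down it reaches from about 0.3 to 0.775 m from the base axis. Payload 14.6 kg.
Tool frame: the origin (TCP) lies between the finger pads; the fingertips stand 19 mm ahead of it and the grasp point (between the pads) is the TCP; z points along the fingers, y is the direction in which the jaws open and shut (so a half turn about z gives the same grasp; the last joint's range is limited). The gripper opens to 94 mm and grips with 3 to 60 N. Pads are 16 mm wide; open, the fingers measure 119 mm over their backs; the gripper's body (75 mm by 177 mm) begins 78 mm behind the grasp point.
Start: joints at [-1.287, 0.3, 1.521, -0, 1.321, -0.067], TCP at [0.189, -0.516, 0.224] pointing down, gripper open.
Joint ranges: [-3.03, 3.03], [-0.79, 2.21], [0.23, 2.52], [-1.04, 4.18], [0, 3.07], [-2.55, 2.55]. Speed limits (rad/s): [2.22, 2.22, 2.57, 3.14, 3.14, 3.14].

## Interface

Orientations are given as [roll, pitch, yaw] about the fixed x, y, z axes, in that order (R = Rz(yaw) Ry(pitch) Rx(roll)).
In Python, from station import telemetry, vision, ctrl gives the robot as it stands. The module is installed in compiled form; this text tells all that it offers.
- The arm moves only by the shell command python3 -m creep 'ROWS' [FORCE]. ROWS is JSON, a list of rows, each a list of 3 entries, a list of its own where there are three numbers: the shift along the tool's x, y, z in units of 50 mm (1.0 is 50 mm), then the turn about the tool's z in units of 8 degrees (1.0 is 8 degrees), then the opening, from 0 (shut) to 1 (fully open). In form: [[[tx, ty, tz], twist, gripper], ...]. A call has 1 to 12 rows; each row is the pose to reach, as a shift and turn from the pose commanded when the call began, along the tool's axes at that moment; what a row does not reach only later rows make up. A row lasts 1/10 s, in which the tool goes at most 50 mm and 8.59 degrees, less where a joint would pass 70% of its speed; a pose out of reach is approached as far as the arm can. A call with a gripper value outside its range is refused whole. The fingers move at their own pace and stop on an object; FORCE is the grip in N (left out, the last holds). Time passes only in rows, so rows that repeat a pose let the fingers close. It gives the time, the measured TCP pose, the force and the opening at its end, in the units of the state.
- telemetry.get_obs(): the state, without advancing time (a new reading comes with each control period).
- vision.camera(name): name is "side" or "top"; returns a dict with "img" (384x512x3 uint8, red, green, blue), "depth" (384x512 float32, m along the optical axis (not along the pixel's ray), 0 where there is no reading), "vertical_fov" (degrees; the focal length in pixels is half the picture's height over the tangent of half this angle, whatever the lens; pixels are square), "cx", "cy" (the principal point, pixels), "extrinsics" (4x4, takes a point from camera to world coordinates). Camera axes: x right, y down, z forward; pixel columns grow to the right and rows downward; lengths in m; the calibration is good to about 2 mm. A picture is of the moment at which its call begins.
- ctrl.hand_in(): hands the job in, once; it reports no verdict.
The state is a dict: "time_s": time; "qpos": joint angles; "joint_vel": joint speeds; "tau": joint torques, N m; "ee_pos": TCP position; "eef_rot": TCP orientation; "force": force on the tool from outside, world axes, zero at the start; "moment": the same for the moment, N m; "grip_width": finger opening in m.
Only numpy, scipy, OpenCV 4.12 (cv2) and the standard library are available. Lean on these libraries where they do the work, as an engineer would, in place of code of your own. Each camera call takes 0.05 s, during which the arm holds its last target.

## Working session

There is one attempt and no reset: what is moved stays moved. The work goes in short steps, Python scripts to look and compute and a shell command to move; the robot and the scene stay as the last step left them, time stands still between calls to the robot, and variables do not carry over. Pictures are saved under pics/ and viewed, and the job is handed in when it is done.

```bash
mkdir -p pics; ls; cat > look.py <<'E'
import sys,cv2,numpy as np
from station import vision,telemetry
def shot(n,tag):
    c=vision.camera(n); cv2.imwrite(f'pics/{tag}.png',c['img'][:,:,::-1]); np.savez(f'pics/{tag}.npz',**{k:v for k,v in c.items()})
    return c
E
python3 - <<'E'
from look import *
for n in('side','top'):
    c=shot(n,n+'0'); print(n,c['vertical_fov'],c['cx'],c['cy']);print(np.round(c['extrinsics'],4)); print((c['depth']>0).mean())
o=telemetry.get_obs(); print({k:np.round(v,4) for k,v in o.items()})
E
```

```text
pics
side 46.62260497777014 257.52937206866244 197.01025103599088
[[ 0.9089 -0.3228  0.2641  0.3039]
 [-0.417  -0.7134  0.5632 -0.6284]
 [ 0.0066 -0.622  -0.783   0.9872]
 [ 0.      0.      0.      1.    ]]
0.9959055582682291
top 49.84038204446496 253.70191951155562 194.4564268169513
[[ 1.1400e-02 -9.8830e-01  1.5210e-01  4.0820e-01]
 [-9.9990e-01 -1.1200e-02  1.9000e-03  2.4400e-02]
 [-2.0000e-04 -1.5210e-01 -9.8840e-01  1.3231e+00]
 [ 0.0000e+00  0.0000e+00  0.0000e+00  1.0000e+00]]
0.9962972005208334
{'time_s': np.float64(0.1), 'qpos': array([-1.2866,  0.3004,  1.5215,  0.    ,  1.3207, -0.0666]), 'joint_vel': array([ 0.0019, -0.0012, -0.0003,  0.0001, -0.0014,  0.0007]), 'tau': array([ 2.00000e-04, -5.32644e+01, -3.53284e+01,  7.08000e-02,
        2.35000e-02, -0.00000e+00]), 'ee_pos': array([ 0.1889, -0.5163,  0.224 ]), 'eef_rot': array([-3.1406e+00, -1.0000e-04,  3.5080e-01]), 'force': array([ 0.1235, -0.3107, -0.1665]), 'moment': array([0.0104, 0.0298, 0.017 ]), 'grip_width': np.float64(0.0939)}
```

View pics/side0.png

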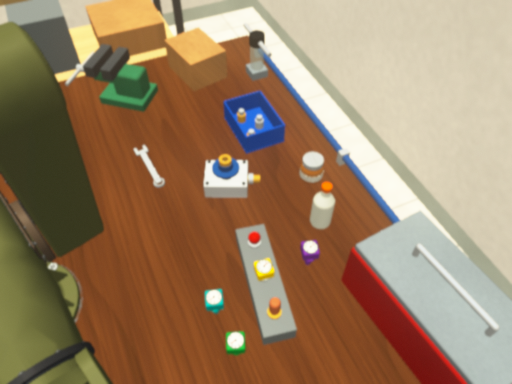

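View pics/top0.png

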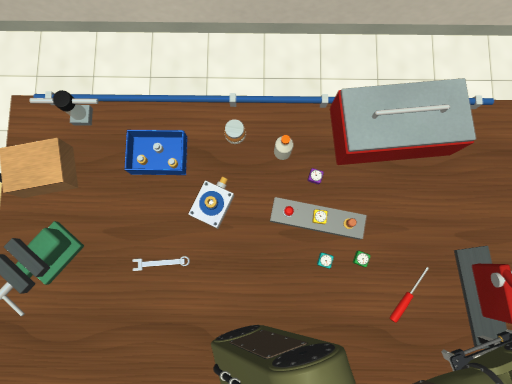

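Top view: the yellow gauge stands in the rack's middle hole at (320,216), which is (264,268) in the side view. Three look-alikes stand outside the rack and are excluded by colour: turquoise (326,260), green (362,258) and purple (316,176). The coupler is at (211,203) in top and (226,162) in side. Next I'll check the gauge and coupler in close crops.

```bash
python3 - <<'E'
import cv2,numpy as np
s=cv2.imread('pics/side0.png');t=cv2.imread('pics/top0.png')
f=lambda im,x,y,r:cv2.resize(im[y-r:y+r,x-r:x+r],(390,290*390//290),interpolation=cv2.INTER_CUBIC)
a=np.hstack([f(t,211,203,32),f(t,320,216,24)]);b=np.hstack([f(s,228,172,36),f(s,264,270,30)])
cv2.imwrite('pics/crop0.png',cv2.resize(np.vstack([a,b]),(600,600)))
E
cat > geo.py <<'E'
import cv2,numpy as np
def load(tag): return dict(np.load(f'pics/{tag}.npz'))
def ray(c,u,v):
    f=192/np.tan(np.radians(float(c['vertical_fov']))/2)
    d=np.array([(u-float(c['cx']))/f,(v-float(c['cy']))/f,1.]);E=c['extrinsics']
    return E[:3,3],E[:3,:3]@d
def plane(c,u,v,z):
    o,d=ray(c,u,v); return o+d*(z-o[2])/d[2]
def pts(c):
    f=192/np.tan(np.radians(float(c['vertical_fov']))/2)
    v,u=np.mgrid[:384,:512]; D=c['depth']
    P=np.stack([(u-float(c['cx']))/f*D,(v-float(c['cy']))/f*D,D],-1)
    E=c['extrinsics']; return P@E[:3,:3].T+E[:3,3]
E
python3 - <<'E'
from geo import *
for n,bx,gx in(('top0',(211,203),(320,216)),('side0',(228,172),(264,268))):
    c=load(n);P=pts(c);hsv=cv2.cvtColor(c['img'],cv2.COLOR_RGB2HSV);H,S,V=[hsv[...,i].astype(int) for i in range(3)]
    yy,xx=np.mgrid[:384,:512]
    near=lambda p,r:(abs(xx-p[0])<r)&(abs(yy-p[1])<r)
    rep=lambda nm,m:print(n,nm,m.sum(),'px',np.round([xx[m].mean(),yy[m].mean()],2),'med',np.round(np.median(P[m],0),4),'z',np.round(np.percentile(P[m][:,2],[5,50,95]),4),'xy range',np.round(np.percentile(P[m][:,:2],[2,98],axis=0),4).tolist())
    rep('blue',near(bx,30)&(H>95)&(H<130)&(S>120))
    m=near(gx,16)&(H>20)&(H<34)&(S>110); rep('yellow',m)
    m2=near(gx,16)&(P[...,2]>.08)&(P[...,2]<.097); rep('gaugetop',m2)
    rect=cv2.minAreaRect(P[m2][:,:2].astype(np.float32)*1000);print(rect)
    m=near(bx,30)&(abs(P[...,2]-.112)<.004); rep('rim z',m)
    m=near(bx,30)&(abs(P[...,2]-.08)<.004)&(H>95)&(H<130)&(S>120); rep('flange z',m)
    m=near(bx,40)&(abs(P[...,2]-.05)<.004)&(S<60); rep('block',m);print(cv2.minAreaRect(P[m][:,:2].astype(np.float32)*1000))
    m=near(gx,65)&(abs(P[...,2]-.045)<.004)&(S<60); rep('rack',m);print(cv2.minAreaRect(P[m][:,:2].astype(np.float32)*1000))
E
```

```text
top0 blue 333 px [211.34 202.82] med [0.5683 0.1522 0.0799] z [0.0758 0.0799 0.0963] xy range [[0.5385, 0.1223], [0.6085, 0.1895]]
top0 yellow 88 px [318.91 216.65] med [ 0.5309 -0.1668  0.0875] z [0.0702 0.0875 0.0915] xy range [[0.5145, -0.1992], [0.5562, -0.1518]]
top0 gaugetop 175 px [319.63 216.11] med [ 0.5349 -0.1722  0.0891] z [0.0847 0.0891 0.0936] xy range [[0.5156, -0.1909], [0.5536, -0.1522]]
((535.19677734375, -172.4935302734375), (39.79181671142578, 39.35895538330078), 83.37763214111328)
top0 rim z 77 px [210.09 201.35] med [0.5709 0.1552 0.1111] z [0.1084 0.1111 0.1145] xy range [[0.5572, 0.141], [0.5887, 0.1704]]
top0 flange z 275 px [211.51 203.14] med [0.5685 0.1537 0.0797] z [0.0768 0.0797 0.0834] xy range [[0.5385, 0.1223], [0.6061, 0.1892]]
top0 block 632 px [209.79 204.3 ] med [0.5672 0.1641 0.0496] z [0.0465 0.0496 0.0531] xy range [[0.5092, 0.1008], [0.6382, 0.22]]
((574.4215087890625, 161.09835815429688), (99.88374328613281, 120.0573501586914), 65.44143676757812)
top0 rack 1655 px [316.97 217.28] med [ 0.5347 -0.1607  0.0451] z [0.0418 0.0451 0.0483] xy range
[... 695 characters left out ...]
5716 0.1552 0.1117] z [0.1091 0.1117 0.1143] xy range [[0.5568, 0.1387], [0.5877, 0.1708]]
side0 flange z 207 px [225.31 169.96] med [0.5643 0.142  0.0802] z [0.0771 0.0802 0.0829] xy range [[0.5402, 0.1226], [0.6053, 0.1844]]
side0 block 680 px [226.19 176.94] med [0.5642 0.1403 0.05  ] z [0.0469 0.05   0.0528] xy range [[0.5096, 0.0983], [0.639, 0.2164]]
((602.8141479492188, 211.37095642089844), (225.96609497070312, 123.65216064453125), 60.59870910644531)
side0 rack 2561 px [265.31 282.06] med [ 0.5299 -0.1995  0.0448] z [0.0421 0.0448 0.0477] xy range [[0.4826, -0.3124], [0.5907, -0.0357]]
((616.959228515625, -188.61822509765625), (291.440185546875, 243.00050354003906), 79.11697387695312)
```

View pics/crop0.png

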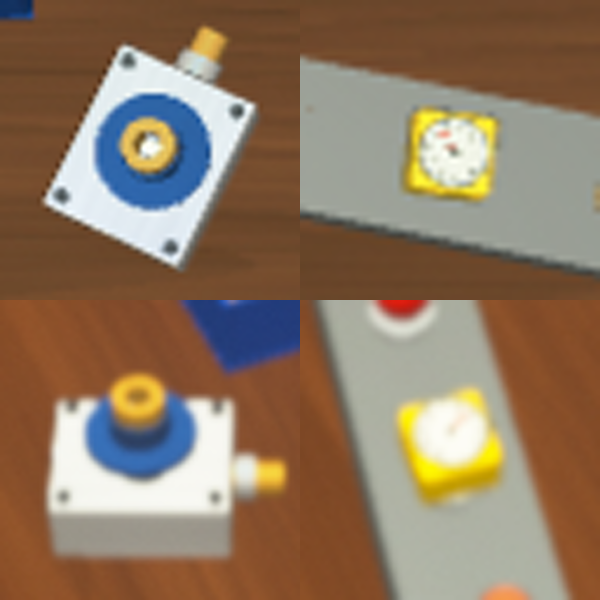

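The crop confirms it: yellow case with a white dial, in the rack's middle hole (top 320,216). The coupler rim lies off the block's middle, towards −y. Next I'll refine the centres.

```bash
cat > go.py <<'E'
import sys,numpy as np
from station import telemetry
def rel(x,y,z,yaw=None):
    o=telemetry.get_obs();p=o['ee_pos'];w=o['eef_rot'][2];c,s=np.cos(w),np.sin(w)
    d=np.array([x,y,z])-p
    t=np.array([c*d[0]+s*d[1],s*d[0]-c*d[1],-d[2]])/.05
    tw=0 if yaw is None else -np.degrees((yaw-w+np.pi)%(2*np.pi)-np.pi)/8
    print('t',np.round(o['time_s'],2),'at',np.round(p,4),'rot',np.round(o['eef_rot'],3),'F',np.round(o['force'],1),'M',np.round(o['moment'],2),'w',np.round(o['grip_width'],4))
    print('shift',np.round(t,3),'twist',round(tw,3))
if __name__=='__main__': rel(*map(float,sys.argv[1:]))
E
python3 - <<'E'
from geo import *
for n,bx,gx in(('top0',(211,203),(320,216)),('side0',(226,165),(264,268))):
    c=load(n);P=pts(c);hsv=cv2.cvtColor(c['img'],cv2.COLOR_RGB2HSV);H,S,V=[hsv[...,i].astype(int) for i in range(3)]
    yy,xx=np.mgrid[:384,:512];near=lambda p,r:(abs(xx-p[0])<r)&(abs(yy-p[1])<r)
    for nm,m in(('rim',near(bx,16)&(abs(P[...,2]-.112)<.006)),('flange',near(bx,28)&(abs(P[...,2]-.08)<.005)&(S>120)&(H>95)&(H<130)),('case',near(gx,16)&(abs(P[...,2]-.089)<.006))):
        q=P[m][:,:2].astype(np.float32)*1000;print(n,nm,cv2.minEnclosingCircle(q),cv2.fitEllipse(cv2.convexHull(q)),cv2.minAreaRect(q)[2])
    # rays onto rim plane from brass pixel outline
    m=(near(bx,14)&(P[...,2]>.105)).astype(np.uint8)
    q=np.array([plane(c,u,v,.112)[:2] for v,u in zip(*np.nonzero(m))],np.float32)*1000
    print('rimray',cv2.minEnclosingCircle(q))
E
python3 go.py .572 .155 .16 -0.14
```

```text
top0 rim ((572.52392578125, 156.33740234375), 17.118864059448242) ((572.3252563476562, 155.8824920654297), (31.21287727355957, 33.893245697021484), 92.17462158203125) 0.5185661911964417
top0 flange ((572.8275756835938, 155.42999267578125), 36.65314483642578) ((572.7925415039062, 155.27806091308594), (71.13652038574219, 73.07503509521484), 98.30895233154297) 0.5912762880325317
top0 case ((534.8860473632812, -172.5041046142578), 25.607383728027344) ((535.0699462890625, -172.139404296875), (44.396629333496094, 51.42027282714844), 89.69564056396484) 83.02129364013672
rimray ((573.5972900390625, 143.8971710205078), 27.96554946899414)
side0 rim ((573.1434326171875, 154.5760040283203), 17.908790588378906) ((572.3204956054688, 154.67225646972656), (30.94305992126465, 35.98426055908203), 152.81988525390625) 67.6947021484375
side0 flange ((572.7233276367188, 153.3139190673828), 37.1877555847168) ((572.4889526367188, 155.69393920898438), (67.15142822265625, 75.74671936035156), 156.09410095214844) 73.69003295898438
side0 case ((534.23876953125, -173.9046630859375), 25.602258682250977) ((534.2244262695312, -174.26336669921875), (45.708248138427734, 48.99413299560547), 85.16924285888672) 81.3549575805664
rimray ((570.08203125, 152.17567443847656), 20.81842041015625)
t 0.1 at [ 0.1889 -0.5163  0.224 ] rot [-3.141 -0.     0.351] F [ 0.1 -0.3 -0.2] M [0.01 0.03 0.02] w 0.0939
shift [11.809 -9.975  1.279] twist 3.515
```

```bash
python3 -m creep '[[[1,-0.85,0],0.5,0.49],[[2,-1.7,0],1,0.49],[[3,-2.5,0],1.5,0.49],[[3.9,-3.3,0],2,0.49],[[4.8,-4.05,0],2.5,0.49],[[5.7,-4.8,0],3,0.49],[[6.6,-5.55,0],3.5,0.49],[[7.4,-6.25,0],3.5,0.49],[[8.2,-6.9,0],3.5,0.49],[[9,-7.6,0],3.5,0.49],[[9.75,-8.25,0],3.5,0.49],[[10.5,-8.9,0],3.5,0.49]]' 20; python3 go.py .5725 .1553 .16 -0.14
```

```text
time_s: 1.3
ee_pos: [0.4866, 0.0069, 0.2244]
eef_rot: [3.142, 0.0, -0.138]
force: [1.5, -1.5, 0.5]
grip_width: 0.0458
t 1.3 at [0.4866 0.0069 0.2244] rot [ 3.142  0.    -0.138] F [ 1.5 -1.5  0.5] M [-0.02 -0.01  0.03] w 0.0458
shift [ 1.295 -3.175  1.288] twist 0.017
```

```bash
python3 -m creep '[[[0,0,0],0,0.49],[[0,0,0],0,0.49],[[0,0,0],0,0.49]]'; python3 go.py .5725 .1553 .16 -0.14
```

```text
time_s: 1.6
ee_pos: [0.4856, 0.004, 0.2243]
eef_rot: [3.141, 0.001, -0.139]
force: [0.3, 0.6, 0.1]
grip_width: 0.0461
t 1.6 at [0.4856 0.004  0.2243] rot [ 3.141e+00  1.000e-03 -1.390e-01] F [0.3 0.6 0.1] M [ 0.01  0.   -0.01] w 0.0461
shift [ 1.302 -3.237  1.285] twist 0.01
```

Commanded and measured poses agree, because the command is clamped to what is reached. I'll go on to above the coupler.

```bash
python3 -m creep '[[[0.35,-0.8,0],0,0.49],[[0.7,-1.6,0],0,0.49],[[1,-2.4,0],0,0.49],[[1.3,-3.24,0],0,0.49],[[1.3,-3.24,0],0,0.49],[[1.3,-3.24,0.6],0,0.49],[[1.3,-3.24,0.6],0,0.49],[[1.3,-3.24,0.6],0,0.49]]'; python3 go.py .5725 .1553 .105 -0.14; python3 - <<'E'
from look import *
c=shot('side','side1');t=shot('top','top1')
f=lambda im,x,y,r:cv2.resize(im[y-r:y+r,x-r:x+r,::-1],(390,390),interpolation=cv2.INTER_CUBIC)
cv2.imwrite('pics/crop1.png',np.hstack([f(c['img'],226,160,50),f(t['img'],211,200,50)]))
E
```

```text
time_s: 2.4
ee_pos: [0.5726, 0.1549, 0.195]
eef_rot: [3.141, 0.001, -0.14]
force: [-0.3, -0.0, 0.2]
grip_width: 0.0459
t 2.4 at [0.5726 0.1549 0.195 ] rot [ 3.141e+00  1.000e-03 -1.400e-01] F [-0.3 -0.   0.2] M [ 0.04 -0.01 -0.01] w 0.0459
shift [-0.003 -0.008  1.8  ] twist 0.003
```

View pics/crop1.png

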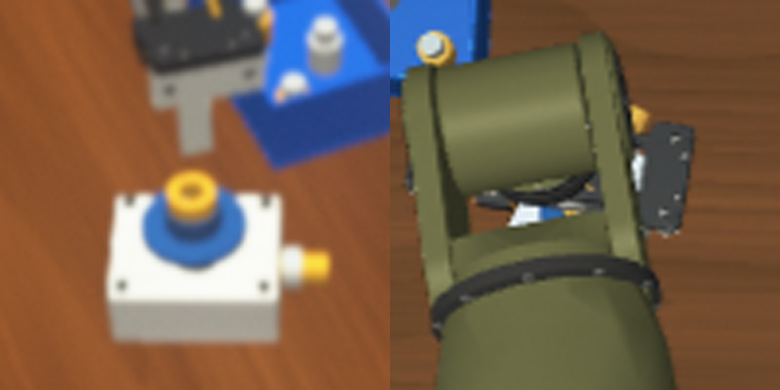

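The side crop shows the fingers above the coupler, straddling it. I'll lower them past the rim in steps and watch the force.

```bash
python3 -m creep '[[[0,0,0.7],0,0.5],[[0,0,1.2],0,0.5],[[0,0,1.4],0,0.5],[[0,0,1.55],0,0.5],[[0,0,1.7],0,0.5],[[0,0,1.8],0,0.5],[[0,0,1.8],0,0.5]]'; python3 go.py .5725 .1553 .098 -0.14
```

```text
time_s: 3.2
ee_pos: [0.5727, 0.1563, 0.1044]
eef_rot: [3.142, 0.0, -0.138]
force: [-0.3, -0.4, 0.1]
grip_width: 0.0472
t 3.2 at [0.5727 0.1563 0.1044] rot [ 3.142  0.    -0.138] F [-0.3 -0.4  0.1] M [0.02 0.02 0.01] w 0.0472
shift [-0.002  0.02   0.128] twist 0.015
```

```bash
python3 -m creep '[[[0,0.01,0.1],0,0.5],[[0,0.01,0.2],0,0.5],[[0,0.01,0.3],0,0.5],[[0,0.01,0.36],0,0.5],[[0,0.01,0.42],0,0.5],[[0,0.01,0.44],0,0.5],[[0,0.01,0.44],0,0.5]]'; python3 go.py .5725 .1553 .082 -0.14
```

```text
time_s: 3.9
ee_pos: [0.5732, 0.1559, 0.0838]
eef_rot: [-3.141, -0.002, -0.138]
force: [-3.9, -0.9, 12.3]
grip_width: 0.0467
t 3.9 at [0.5732 0.1559 0.0838] rot [-3.141e+00 -2.000e-03 -1.380e-01] F [-3.9 -0.9 12.3] M [-0.22  0.77  0.02] w 0.0467
shift [-0.013  0.014  0.035] twist 0.015
```

```bash
python3 -m creep '[[[0,0,0.04],0,0.5],[[0,0,0.04],0,0.5]]'; python3 -m creep '[[[0,0,-0.1],0,0.5],[[0,0,-0.3],0,0.5],[[0,0,-0.5],0,0.5]]'; python3 -m creep '[[[0,0,-0.5],0,0.5],[[0,0,-1.2],0,0.5],[[0,0,-2],0,0.5],[[0,0,-2.5],0,0.5],[[0,0,-2.5],0,0.5]]';  python3 go.py .5346 -.1732 .2 -0.14
```

```text
time_s: 4.1
ee_pos: [0.5732, 0.1559, 0.0818]
eef_rot: [-3.141, -0.002, -0.138]
force: [-4.6, -1.0, 13.1]
grip_width: 0.047
time_s: 4.4
ee_pos: [0.5726, 0.1558, 0.106]
eef_rot: [3.142, 0.0, -0.138]
force: [0.2, -0.1, -0.2]
grip_width: 0.0472
time_s: 4.9
ee_pos: [0.5737, 0.1561, 0.2349]
eef_rot: [-3.139, -0.006, -0.138]
force: [0.4, 0.2, 0.2]
grip_width: 0.0471
t 4.9 at [0.5737 0.1561 0.2349] rot [-3.139 -0.006 -0.138] F [0.4 0.2 0.2] M [ 0.03  0.   -0.  ] w 0.0471
shift [0.13  6.63  0.699] twist 0.015
```

```bash
python3 -m creep '[[[0,0.9,0],0,1],[[0,1.8,0],0,1],[[0,2.7,0.1],0,1],[[0.1,3.6,0.2],0,1],[[0.1,4.5,0.3],0,1],[[0.1,5.3,0.4],0,1],[[0.1,6.1,0.5],0,1],[[0.13,6.63,0.6],0,1],[[0.13,6.63,0.6],0,1],[[0.13,6.63,0.6],0,1]]'; python3 go.py .5346 -.1732 .075 -0.14; python3 - <<'E'
from look import *
from geo import *
c=shot('side','side2');t=shot('top','top2')
f=lambda im,x,y,r:cv2.resize(im[y-r:y+r,x-r:x+r,::-1],(390,390),interpolation=cv2.INTER_CUBIC)
cv2.imwrite('pics/crop2.png',np.hstack([f(c['img'],226,165,26),f(t['img'],211,203,28)]))
for n,bx in(('top2',(211,203)),('side2',(226,170))):
    c=load(n);P=pts(c);hsv=cv2.cvtColor(c['img'],cv2.COLOR_RGB2HSV);H,S,V=[hsv[...,i].astype(int) for i in range(3)]
    yy,xx=np.mgrid[:384,:512];m=(abs(xx-bx[0])<22)&(abs(yy-bx[1])<22)&(H>95)&(H<130)&(S>120)
    print(n,m.sum(),np.percentile(P[m][:,2],[10,25,50,75,90,99]).round(4))
E
```

```text
time_s: 5.9
ee_pos: [0.5332, -0.1733, 0.1999]
eef_rot: [-3.141, 0.001, -0.139]
force: [-1.0, 1.1, 0.3]
grip_width: 0.0941
t 5.9 at [ 0.5332 -0.1733  0.1999] rot [-3.141e+00  1.000e-03 -1.390e-01] F [-1.   1.1  0.3] M [ 0.08 -0.02  0.03] w 0.0941
shift [ 0.026 -0.006  2.498] twist 0.008
top2 317 [0.0639 0.0653 0.0669 0.0688 0.0714 0.089 ]Traceback (most recent call last):
  File "<stdin>", line 9, in <module>
    return _quantile_unchecked(
        a, q, axis, out, overwrite_input, method, keepdims, weights)
    return _ureduce(a,
                    func=_quantile_ureduce_func,
    ...<5 lines>...
                    overwrite_input=overwrite_input,
                    method=method)
    r = func(a, **kwargs)
    result = _quantile(arr,
                       quantiles=q,
    ...<2 lines>...
                       out=out,
                       weights=wgt)
    slices_having_nans = np.isnan(arr[-1, ...])
                                  ~~~^^^^^^^^^
IndexError: index -1 is out of bounds for axis 0 with size 0
```

View pics/crop2.png

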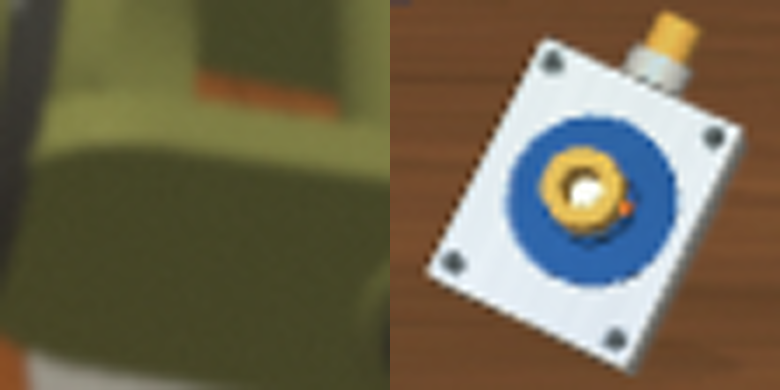

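The top view shows the sleeve flange at 0.067 m, so it is 13 mm back, with an orange tongue out at crop (625,208): it is latched. Now I'll grasp the gauge.

```bash
python3 -m creep '[[[0.026,-0.006,0.8],0,1],[[0.026,-0.006,1.6],0,1],[[0.026,-0.006,2.2],0,1],[[0.026,-0.006,2.48],0,1],[[0.026,-0.006,2.48],0,1],[[0.026,-0.006,2.48],0,1]]'; python3 -m creep '[[[0,0,0],0,0.6],[[0,0,0],0,0.5],[[0,0,0],0,0.44],[[0,0,0],0,0.38],[[0,0,0],0,0.35],[[0,0,0],0,0.35]]' 30; python3 go.py .5346 -.1732 .2 -0.14
```

```text
time_s: 6.6
ee_pos: [0.5356, -0.1731, 0.0779]
eef_rot: [3.141, -0.002, -0.137]
force: [0.3, -0.1, -0.9]
grip_width: 0.094
time_s: 7.2
ee_pos: [0.5348, -0.1733, 0.0765]
eef_rot: [-3.142, -0.0, -0.138]
force: [0.8, 0.5, 0.2]
grip_width: 0.0494
t 7.2 at [ 0.5348 -0.1733  0.0765] rot [-3.142 -0.    -0.138] F [0.8 0.5 0.2] M [-0.01 -0.02 -0.02] w 0.0494
shift [-5.00e-03 -2.00e-03 -2.47e+00] twist 0.015
```

```bash
python3 -m creep '[[[0,0,0],0,0.4],[[0,0,0],0,0.35],[[0,0,0],0,0.35],[[0,0,0],0,0.35]]' 30; python3 go.py .5346 -.1732 .2 -0.14
```

```text
time_s: 7.6
ee_pos: [0.5348, -0.1733, 0.0764]
eef_rot: [3.142, 0.0, -0.138]
force: [0.4, -0.1, -0.2]
grip_width: 0.0399
t 7.6 at [ 0.5348 -0.1733  0.0764] rot [ 3.142  0.    -0.138] F [ 0.4 -0.1 -0.2] M [ 0.02  0.02 -0.04] w 0.0399
shift [-5.000e-03 -2.000e-03 -2.471e+00] twist 0.015
```

The width is 39.9 mm, which matches the case. The tip is 61.4 mm below the TCP. I'll lift slowly and then look.

```bash
python3 -m creep '[[[0,0,-0.2],0,0.3],[[0,0,-0.5],0,0.3],[[0,0,-0.9],0,0.3],[[0,0,-1.5],0,0.3],[[0,0,-2.2],0,0.3],[[0,0,-2.8],0,0.3],[[0,0,-2.8],0,0.3]]'; python3 go.py .5725 .1553 .19 -0.14;  python3 - <<'E'
from look import *
c=shot('side','side3')
f=lambda im,x,y,r:cv2.resize(im[y-r:y+r,x-r:x+r,::-1],(500,500),interpolation=cv2.INTER_CUBIC)
cv2.imwrite('pics/crop3.png',f(c['img'],264,250,70))
E
```

```text
time_s: 8.3
ee_pos: [0.536, -0.1738, 0.2213]
eef_rot: [3.14, -0.007, -0.138]
force: [-0.5, 0.1, -1.3]
grip_width: 0.0396
t 8.3 at [ 0.536  -0.1738  0.2213] rot [ 3.14  -0.007 -0.138] F [-0.5  0.1 -1.3] M [ 0.04 -0.07 -0.02] w 0.0396
shift [-0.182 -6.619  0.626] twist 0.015
```

View pics/crop3.png

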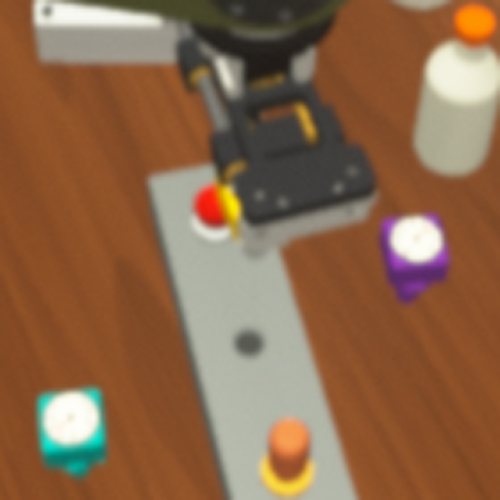

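The crop shows the rack's middle hole empty at (248,343) and the yellow case in the jaws. The red and copper fittings are still standing. I'll carry the gauge over the coupler.

```bash
python3 -m creep '[[[0,-0.5,0],0,0.3],[[0,-1.3,0],0,0.3],[[0,-2.1,0],0,0.3],[[0,-2.9,0],0,0.3],[[0,-3.7,0],0,0.3],[[-0.1,-4.5,0],0,0.3],[[-0.1,-5.3,0],0,0.3],[[-0.18,-5.9,0],0,0.3],[[-0.18,-6.4,0.1],0,0.3],[[-0.18,-6.62,0.3],0,0.3],[[-0.18,-6.62,0.4],0,0.3],[[-0.18,-6.62,0.4],0,0.3]]'; python3 -m creep '[[[0,0,0],0,0.3],[[0,0,0],0,0.3]]'; python3 go.py .5725 .1553 .178 -0.14;  python3 - <<'E'
from look import *
c=shot('side','side4')
f=lambda im,x,y,r:cv2.resize(im[y-r:y+r,x-r:x+r,::-1],(500,500),interpolation=cv2.INTER_CUBIC)
cv2.imwrite('pics/crop4.png',f(c['img'],226,150,45))
E
```

```text
time_s: 9.55
ee_pos: [0.5709, 0.1548, 0.1947]
eef_rot: [3.14, 0.003, -0.138]
force: [0.1, -0.0, -0.4]
grip_width: 0.0396
time_s: 9.75
ee_pos: [0.5716, 0.1548, 0.1968]
eef_rot: [-3.141, -0.001, -0.139]
force: [-0.7, 0.3, -2.7]
grip_width: 0.0399
t 9.75 at [0.5716 0.1548 0.1968] rot [-3.141e+00 -1.000e-03 -1.390e-01] F [-0.7  0.3 -2.7] M [ 0.07  0.03 -0.01] w 0.0399
shift [ 0.016 -0.012  0.377] twist 0.006
```

View pics/crop4.png

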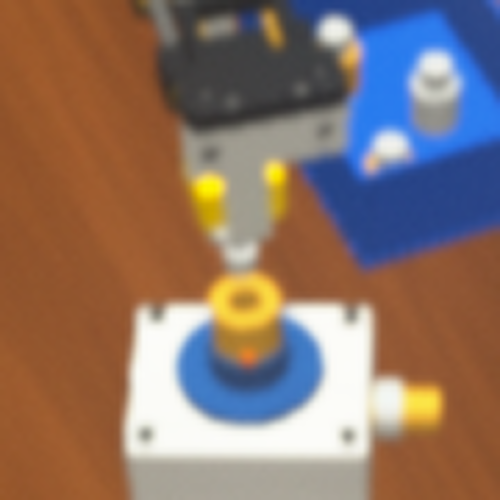

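The plug tip sits just above the bore, at crop (240,255) over the mouth at (245,298), and the orange tongue is out. I'll lower it slowly into light contact.

```bash
python3 -m creep '[[[0.016,-0.012,0.2],0,0.3],[[0.016,-0.012,0.35],0,0.3],[[0.016,-0.012,0.42],0,0.3],[[0.016,-0.012,0.46],0,0.3],[[0.016,-0.012,0.5],0,0.3],[[0.016,-0.012,0.52],0,0.3]]';  python3 go.py .5725 .1553 .167 -0.14
```

```text
time_s: 10.4
ee_pos: [0.5723, 0.1563, 0.1704]
eef_rot: [3.142, -0.0, -0.138]
force: [0.2, -0.3, -1.8]
grip_width: 0.0397
t 10.4 at [0.5723 0.1563 0.1704] rot [ 3.142 -0.    -0.138] F [ 0.2 -0.3 -1.8] M [ 0.01  0.04 -0.06] w 0.0397
shift [0.006 0.019 0.067] twist 0.016
```

```bash
python3 -m creep '[[[0,0,0.04],0,0.3],[[0,0,0.08],0,0.3],[[0,0,0.12],0,0.3]]';  python3 go.py .5725 .1553 .16 -0.14
```

```text
time_s: 10.7
ee_pos: [0.5723, 0.1563, 0.1643]
eef_rot: [-3.142, -0.0, -0.138]
force: [-1.3, 0.1, -2.0]
grip_width: 0.0398
t 10.7 at [0.5723 0.1563 0.1643] rot [-3.142 -0.    -0.138] F [-1.3  0.1 -2. ] M [ 0.03 -0.01 -0.01] w 0.0398
shift [0.006 0.019 0.087] twist 0.015
```

```bash
python3 -m creep '[[[0,0,0.04],0,0.3],[[0,0,0.08],0,0.3],[[0,0,0.1],0,0.3]]';  python3 go.py .5725 .1553 .16 -0.14
```

```text
time_s: 11.0
ee_pos: [0.5722, 0.1563, 0.1592]
eef_rot: [3.141, 0.0, -0.138]
force: [0.7, -0.3, -2.1]
grip_width: 0.0401
t 11.0 at [0.5722 0.1563 0.1592] rot [ 3.141  0.    -0.138] F [ 0.7 -0.3 -2.1] M [ 0.07  0.04 -0.01] w 0.0401
shift [ 0.008  0.018 -0.016] twist 0.015
```

The tip is now about 14 mm in with no side force, so it is in the bore and past the jaws. I'll continue gently.

```bash
python3 -m creep '[[[0,0,0.06],0,0.3],[[0,0,0.12],0,0.3],[[0,0,0.18],0,0.3],[[0,0,0.22],0,0.3],[[0,0,0.22],0,0.3]]';  python3 go.py .5725 .1553 .1434 -0.14
```

```text
time_s: 11.5
ee_pos: [0.5722, 0.1562, 0.148]
eef_rot: [3.141, 0.001, -0.138]
force: [0.3, -0.3, -1.0]
grip_width: 0.04
t 11.5 at [0.5722 0.1562 0.148 ] rot [ 3.141e+00  1.000e-03 -1.380e-01] F [ 0.3 -0.3 -1. ] M [0.03 0.03 0.02] w 0.04
shift [0.009 0.018 0.093] twist 0.015
```

```bash
python3 -m creep '[[[0,0,0.03],0,0.3],[[0,0,0.05],0,0.3],[[0,0,0.06],0,0.3]]';  python3 go.py .5725 .1553 .1434 -0.14
```

```text
time_s: 11.8
ee_pos: [0.5725, 0.1563, 0.1462]
eef_rot: [-3.141, -0.001, -0.138]
force: [-1.3, -1.5, 6.3]
grip_width: 0.0399
t 11.8 at [0.5725 0.1563 0.1462] rot [-3.141e+00 -1.000e-03 -1.380e-01] F [-1.3 -1.5  6.3] M [-0.17  0.51  0.06] w 0.0399
shift [0.002 0.02  0.056] twist 0.015
```

```bash
python3 -m creep '[[[0,0,0.02],0,0.3],[[0,0,0.04],0,0.3],[[0,0,0.05],0,0.3],[[0,0,0.05],0,0.3]]' 40;  python3 go.py .5725 .1553 .1434 -0.14
```

```text
time_s: 12.2
ee_pos: [0.5725, 0.1563, 0.1436]
eef_rot: [-3.141, -0.001, -0.138]
force: [-2.1, -0.3, 5.9]
grip_width: 0.0401
t 12.2 at [0.5725 0.1563 0.1436] rot [-3.141e+00 -1.000e-03 -1.380e-01] F [-2.1 -0.3  5.9] M [-0.14  0.53  0.01] w 0.0401
shift [0.003 0.02  0.005] twist 0.015
```

```bash
python3 -m creep '[[[0,0,0.02],0,0.3],[[0,0,0.03],0,0.3],[[0,0,0.03],0,0.3]]' 40;  python3 go.py .5725 .1553 .1434 -0.14; python3 - <<'E'
from look import *
c=shot('side','side5')
f=lambda im,x,y,r:cv2.resize(im[y-r:y+r,x-r:x+r,::-1],(500,500),interpolation=cv2.INTER_CUBIC)
cv2.imwrite('pics/crop5.png',f(c['img'],226,150,45))
E
```

```text
time_s: 12.5
ee_pos: [0.5726, 0.1563, 0.1434]
eef_rot: [-3.141, -0.002, -0.138]
force: [-7.0, -2.5, 16.6]
grip_width: 0.0396
t 12.5 at [0.5726 0.1563 0.1434] rot [-3.141e+00 -2.000e-03 -1.380e-01] F [-7.  -2.5 16.6] M [-0.48  1.51  0.03] w 0.0396
shift [ 0.001  0.02  -0.001] twist 0.016
```

View pics/crop5.png

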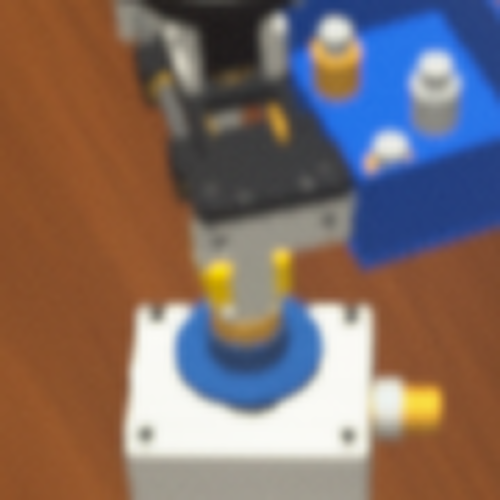

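The side crop shows the sleeve's flange raised (250,350) and no tongue, with a hard stop felt at 0.1434. I'll take off the load, open and look.

```bash
python3 -m creep '[[[0,0,-0.03],0,0.3],[[0,0,-0.03],0,0.4],[[0,0,-0.03],0,0.45],[[0,0,-0.03],0,0.55],[[0,0,-0.03],0,0.7],[[0,0,-0.03],0,0.8],[[0,0,-0.03],0,0.8],[[0,0,-0.03],0,0.8]]';  python3 go.py .5725 .1553 .1434 -0.14
```

```text
time_s: 13.35
ee_pos: [0.5723, 0.1563, 0.1429]
eef_rot: [3.142, 0.0, -0.138]
force: [0.4, -0.1, 0.2]
grip_width: 0.0746
t 13.35 at [0.5723 0.1563 0.1429] rot [ 3.142  0.    -0.138] F [ 0.4 -0.1  0.2] M [0.04 0.01 0.04] w 0.0746
shift [ 0.007  0.019 -0.01 ] twist 0.015
```

```bash
python3 -m creep '[[[0,0,-0.3],0,0.8],[[0,0,-1],0,0.8],[[0,0,-1.8],0,0.8],[[0,0.8,-2.2],0,0.8],[[0,1.6,-2.2],0,0.8],[[0,2.4,-2.2],0,0.8],[[0,3.2,-2.2],0,0.8],[[0,4,-2.2],0,0.8],[[0,4.8,-2.2],0,0.8],[[0,5.6,-2.2],0,0.8],[[0,5.6,-2.2],0,0.8]]';  python3 - <<'E'
from look import *
from geo import *
c=shot('side','side6');t=shot('top','top6')
f=lambda im,x,y,r:cv2.resize(im[y-r:y+r,x-r:x+r,::-1],(390,390),interpolation=cv2.INTER_CUBIC)
cv2.imwrite('pics/crop6.png',np.hstack([f(c['img'],226,155,36),f(t['img'],211,203,36)]))
for n,bx in(('top6',(211,203)),('side6',(226,160))):
    c=load(n);P=pts(c);hsv=cv2.cvtColor(c['img'],cv2.COLOR_RGB2HSV);H,S,V=[hsv[...,i].astype(int) for i in range(3)]
    yy,xx=np.mgrid[:384,:512];N=(abs(xx-bx[0])<24)&(abs(yy-bx[1])<24);m=N&(H>95)&(H<130)&(S>120)&(P[...,2]>.055)
    m2=N&(P[...,2]>.148)&(P[...,2]<.17)
    print(n,m.sum(),m2.sum())
    if m.sum(): print('blue z',np.percentile(P[m][:,2],[10,25,50,75,90]).round(4))
    if m2.sum(): print('top',np.median(P[m2],0).round(4),cv2.minAreaRect(P[m2][:,:2].astype(np.float32)*1000))
E
```

```text
time_s: 14.45
ee_pos: [0.5331, -0.1248, 0.2541]
eef_rot: [3.141, -0.001, -0.142]
force: [0.3, -0.2, -1.1]
grip_width: 0.0752
top6 232 196
blue z [0.0767 0.0787 0.0803 0.082  0.0841]
top [0.5705 0.1564 0.1568] ((572.2090454101562, 156.23196411132812), (39.692893981933594, 40.55268478393555), 83.47208404541016)
side6 208 23
blue z [0.0784 0.0794 0.0811 0.0843 0.092 ]
top [0.5573 0.1379 0.151 ] ((558.3624877929688, 139.6317596435547), (11.567163467407227, 25.14338493347168), 53.4747428894043)
```

View pics/crop6.png

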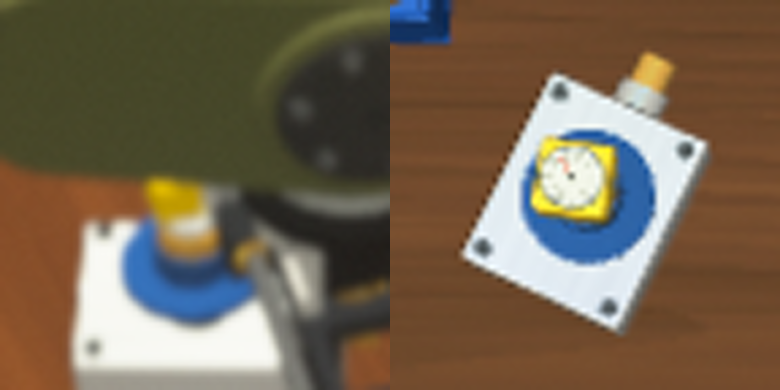

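View pics/top6.png

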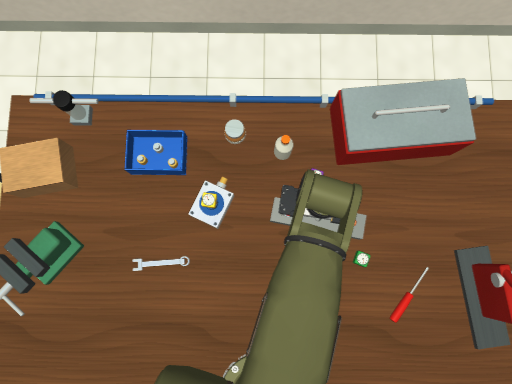

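View pics/side6.png

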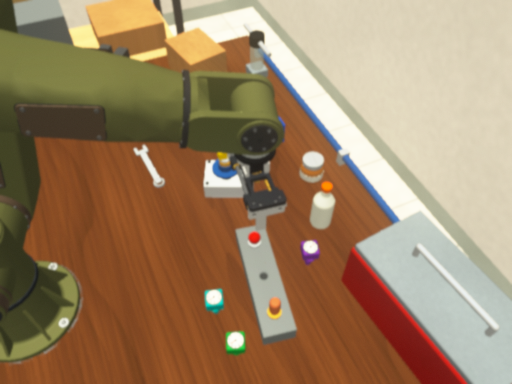

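Between them, the two views show everything else in its place: the blank (254,239), silencer (275,308), oiler (322,207), jar (312,166) and spanner (150,166) in the side view. The look-alikes haven't moved either, and the arm is clear at z 0.254 m. I'm handing in.

```bash
python3 -c "
from station import ctrl
print(ctrl.hand_in())"
```

```text
the job is handed in; nothing more can be done
None
```

The yellow gauge is fitted and locked in the air outlet, and the job is handed in; `hand_in()` reports no verdict. It took about 14.5 s of the 72 s allowed.

- **Sleeve:** I pressed it back with about 13 N. It stayed on its catch: the flange measured 0.067 m high, with an orange tongue visible.
- **Fitting:** I placed the plug over the bore by sight (about 0.572, 0.156), and it went in with side forces under about 1.5 N until the valve. It pushed fully home with a peak of about 17 N upward at the stop.
- **Last checks:** The flange is back at 0.080 m, so the sleeve is forward. The gauge top measures 0.157 m against 0.156 m fully home, within the lock's 1.5 mm play.
- **Surroundings:** The gripper is open and clear of everything, with no force on it. The other fittings, oil bottle, jar, spanner and look-alikes look unmoved in the final pictures.

One check failed: in the side view the arm hid most of the gauge's case, so the final gauge height rests on the top camera alone.

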